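# Take the blue filter standard out of the photometer and hold it up to the light panel

## Robot

A 6-joint arm with a two-finger parallel gripper is mounted at the origin on the work surface. World frame = base frame: x ahead of the robot, y to its left, z up, the work surface at z = 0. Lengths are in mm, angles in degrees, forces in N, time in s.
With the tool pointing down it reaches from about 300 to 775 mm from the base axis. Payload 14.6 kg.
Tool frame: the origin (TCP) lies midway between the tips of the shut fingers; the grasp point (between the pads) lies 19 mm behind it; z points along the fingers, y is the line along which they close (so a half turn about z gives the same grasp; the last joint's range is limited). The gripper opens to 85 mm and grips with 20 to 120 N. Pads are 22 mm wide; open, the fingers measure 114 mm over their backs; the gripper's body (76 mm by 85 mm) begins 54 mm behind the grasp point. The pads swing forward as they close: fully open they stand 13 mm farther back than shut.
Start: joints at [-68.503, 17.183, 87.147, -0, 75.671, -3.816], TCP at [235.154, -497.184, 231.281] pointing down, gripper open.
Joint ranges: [-173.82, 173.82], [-45.26, 126.66], [13.44, 144.39], [-59.66, 239.66], [0, 175.72], [-146.38, 146.38]. Speed limits (degrees/s): [127.2, 127.2, 147.25, 180, 180, 180].

## Interface

Orientations are given as a 3x3 rotation matrix whose columns are the frame's x, y, z axes.
In Python, from plant import arm, claw, kinematics, snapshot, camera_info, ticket, monitor gives the robot as it stands. Calls block until the motion is done:
- arm.move_ptp(position, orientation): joint-space move of the TCP to a pose.
- arm.line_to(position, rot=None, speed=150, force_limit=None): straight line of the TCP; rot=None keeps the orientation; speed is the mean speed in mm/s. With force_limit (N) it stops when the force on the tool has changed by that much, and returns True; else False.
- arm.move_joints(angles): joint-space move.
- claw.ungrasp() and claw.grab(grasp_force=None): open the fingers fully, or close them until they stop; grasp_force is the grip in N (None keeps the last).
- arm.dwell(seconds).
- kinematics.inverse_kinematics(position, orientation): joint angles nearest the present ones, or None.
- snapshot(name): name is "scene" or "top" or "wrist"; returns the picture (480x640x3 uint8, red, green, blue); there is no depth.
- camera_info(name): a dict with "mtx" (3x3 intrinsics, pixels), "rvec" (rotation vector, rad) and "tvec" (3), from world to camera coordinates, as OpenCV has them. Camera axes: x right, y down, z forward; pixel columns grow to the right and rows downward; lengths in mm; the calibration is good to about 2 mm. A picture is of the moment at which its call begins: read the wrist's pose just before it. camera_info takes no time and is no camera call; for the wrist camera it gives the pose at the moment of the call.
A pose or a line that the arm cannot do raises arm.IKError and nothing moves.
- ticket.finish_job(): hands the job in; it is judged then, once.
Readings, each from a call of its own:
- monitor.current_clock(): time.
- monitor.current_joints(): joint angles.
- monitor.current_qd(): joint speeds.
- monitor.current_joint_torque(): joint torques, N m.
- monitor.current_ee_pos(): TCP position.
- monitor.current_tcp_rot(): TCP orientation.
- monitor.current_ft_force(): force on the tool from outside, world axes, zero at the start.
- monitor.current_torque(): the same for the moment, N m.
- monitor.current_finger_gap(): opening from 0.0 (shut) to 1.0 (fully open).
- monitor.current_finger_force(): force on a finger pad.
Only numpy, scipy, OpenCV 4.12 (cv2) and the standard library are available. Lean on these libraries where they do the work, as an engineer would, in place of code of your own. Each camera call takes 0.05 s, during which the arm holds its last target. There are 200 camera calls.

## Task

Swing the photometer's cover up until it stands open by itself and draw the blue filter standard up out of the cell holder; leave the other two standards in their slots and the things on the bench where they are. Hold the blue filter upright in front of the middle of the light panel, a few centimetres off the lit face and not touching it, with its glass squarely facing the panel, so that the glass can be checked for dust and scratches. Finish while holding it still there in the air, with the cover left open.

Things in the scene. Friction and masses are not known exactly. Their poses are not given: they have to be found in the camera images.
- photometer: White bench photometer, fixed, 295 mm deep (x), 380 wide (y). Origin on the bench under the middle of its sample well; x to its rear, y left, z up. Well: open on top, 120 (x) by 160 (y) mm inside, walls 15-20 mm, rim 130 mm above bench, front face at x=-75. Rear housing x 75..220, control side y 100..280, both at most 132 mm high.
- holder_top (a point): Middle of the top of the dark cell holder in the well, 90 mm above the bench, 40 mm below the rim, 5 mm in front of the well's middle; axes as the photometer. Four square slots 14.5 mm wide, 32 mm deep, in a row at y = -48, -16, 16, 48 mm from here. The three standards stand in the first three in any order, hidden by the shut cover; the slot at 48 is empty.
- cover (a joint): Angle of the photometer's grey cover flap, rad: 0 shut (start), 1.57 upright, 1.75 against its stop. The stiff hinge keeps it at whatever angle it is left; lifting it by the handle takes about 3-5 N. Cover 150 (x) by 200 (y) by 28 mm thick, lying on the rim.
- cover_bar (a point): Middle of the cover's handle: round steel bar 12 mm thick, 110 long, along the photometer's y, 45 mm in front of the cover's front edge on an arm at each end (39 mm free between bar and cover). Shut, it is 144 mm above the bench. Pinch it from above, one finger before and one behind; it can turn in the fingers along the arc. Axes turn with the cover: y along the bar, x to the hinge.
- cover_hinge (a point): Middle of the cover's hinge line, at its rear lower edge, 75 mm behind the photometer's origin, 130 mm above the bench; the line runs along the photometer's y; axes as the photometer. Shut, the bar lies 195 mm in front of and 14 mm above this point; opening swings it up, then to the rear.
- blue_filter_mid (a point): Centre of the blue standard: metal holder 12.5 mm square, 58 tall, about 22 g; z up its length, x through its glass (along the photometer's x at first). Seated, its foot is 58 and its top 116 mm above the bench: 26 mm of solid head stands out of the holder. Neighbours 32 mm away in y, so pinch its front and rear faces (closing along x). It must rise 32 mm to leave the slot.
- panel_face (a point): Middle of the white lit face of the inspection light panel, an upright box 200 wide, 130 tall, 18 mm thick on a black foot, fixed. The point is 110 mm above the bench; panel spans 45-175 mm in height. x points into the panel (things are presented on the -x side), y along its width, z up. The foot, 10 mm high, juts 20 mm in front of the face.
- blue_glass (a point): Centre of the blue standard's grey glass window, 14 mm below blue_filter_mid, 15 mm above its foot; the window is 8 mm wide and 21 mm tall and faces the standard's x axis, both ways.
- gold_filter_mid (a point): Centre of the gold (brass-coloured) filter standard, the same shape and size, to be left in its slot.
- silver_blank_mid (a point): Centre of the silver blank standard, the same shape and size with an empty window, to be left in its slot.
- beaker: Bystander: small glass beaker, 60 mm wide and 80 mm tall; origin under its centre.
- bottle: Bystander: clear bottle with a blue cap, 64 mm wide and 130 mm tall; origin under its centre.
- vial_tray: Bystander: black divided tray 100 by 140 mm and 35 mm tall; origin under its centre.
There are look-alikes about, which are no part of the job. Of the things like the part that bears panel_face, leave any that is green or orange; of the rest the larger one is meant.

How it is judged:
By the outcome, as a careful person would: the job done as asked, in the order asked, and still so for the second after the job is handed in, while the arm keeps its last pose, push and grip.
It also fails if it takes over 54 s, if anything falls off the work surface, if the arm or the gripper's body presses on something with over 40 N, if the wrist force passes 120 N, or if a joint passes its speed limit or range.

## Working session

There is one attempt and no reset: what is moved stays moved. The work goes in short steps, each a Python script; the robot and the scene stay as the last script left them, time stands still between calls to the robot, and variables do not carry over. Pictures are saved under pics/ and viewed, at most 11 in all, crops included, and the job is handed in when it is done.

```bash
mkdir -p pics; ls; python3 - <<'E'
from plant import *
import cv2
for n in("scene","top"):
    im=snapshot(n); cv2.imwrite(f"pics/{n}0.png",im[:,:,::-1]); c=camera_info(n); print(n,c)
E
```

```text
pics
scene {'mtx': array([[515.85250969,   0.        , 321.01499816],
       [  0.        , 515.85250969, 235.49432831],
       [  0.        ,   0.        ,   1.        ]]), 'rvec': array([ 0.74001605,  2.68035567, -0.97608639]), 'tvec': array([ 517.44565672,  -40.34252941, 1182.31785739])}
top {'mtx': array([[621.24519383,   0.        , 316.45122241],
       [  0.        , 621.24519383, 238.45013746],
       [  0.        ,   0.        ,   1.        ]]), 'rvec': array([ 2.12695838, -2.1787756 ,  0.16181946]), 'tvec': array([-138.43225714,  510.83473192, 1321.06873925])}
```

View pics/scene0.png

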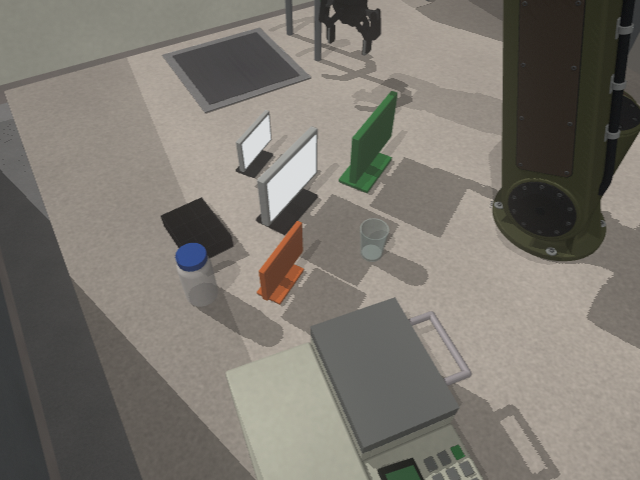

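View pics/top0.png

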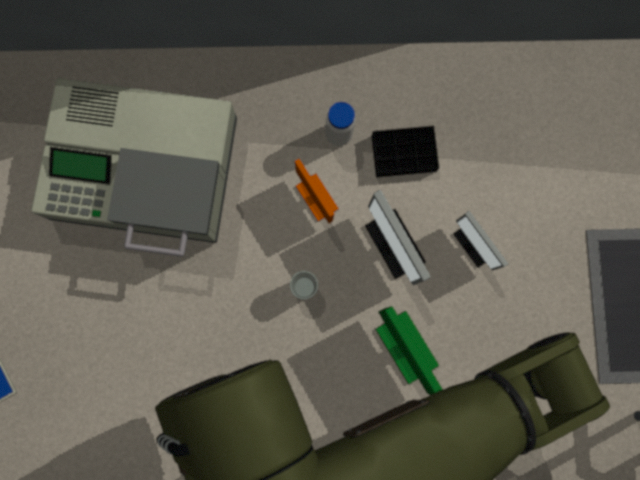

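Candidates for the panel (top image): white large (397,238), white small (480,242), orange (316,190) and green (408,348). Green and orange are excluded, and of the two white ones the one at (397,238) is larger, so that is the one meant. I'll confirm it in an enlarged crop.

```bash
python3 - <<'E'
import cv2,numpy as np
t=cv2.imread("pics/top0.png");s=cv2.imread("pics/scene0.png")
a=cv2.resize(t[180:300,350:510],None,fx=5,fy=5,interpolation=cv2.INTER_CUBIC)[:, :400]
b=cv2.resize(s[120:240,245:325],None,fx=5,fy=5,interpolation=cv2.INTER_CUBIC)
cv2.imwrite("pics/panel.png",np.hstack([a,b]))
cv2.imwrite("pics/photo.png",cv2.resize(t[75:275,20:260],None,fx=3,fy=3,interpolation=cv2.INTER_CUBIC))
E
```

```text
(no output)
```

View pics/panel.png

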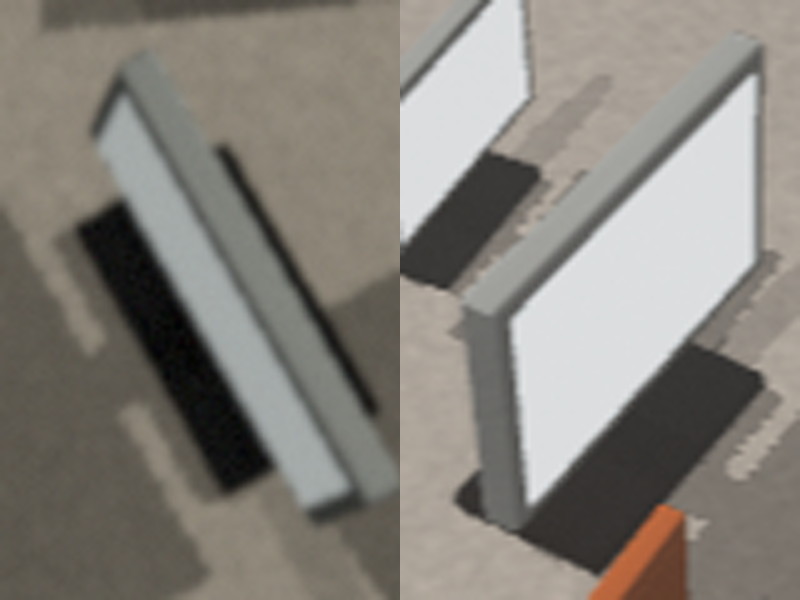

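View pics/photo.png

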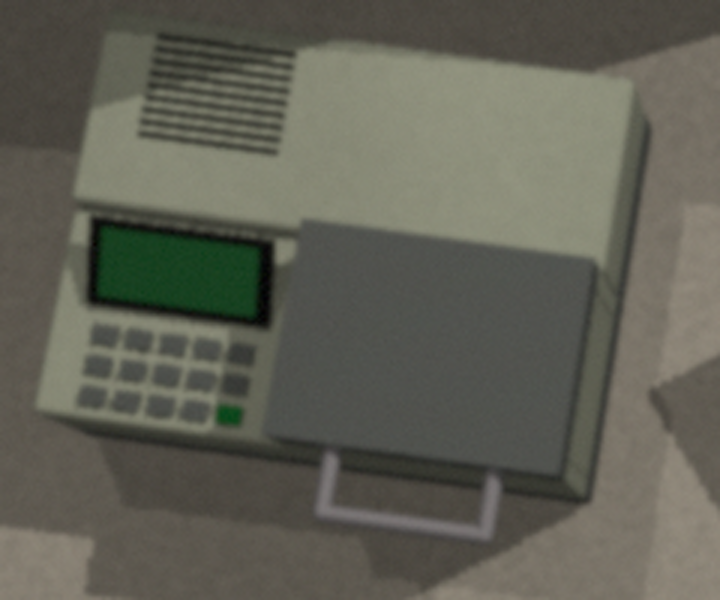

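The crop confirms the larger white panel, with its lit face and front foot toward the photometer side. In the top image the face corners are (375,196)-(421,279), and the cover and bar are clearly visible. Next I'll fit the poses.

```bash
cat > geo.py <<'E'
import numpy as np,cv2
from scipy.optimize import least_squares
from plant import camera_info
def proj(c,P): return cv2.projectPoints(np.float64(P).reshape(-1,3),c["rvec"],c["tvec"],c["mtx"],None)[0][:,0]
def place(q,P):
    x,y,a=q; c,s=np.cos(a),np.sin(a); P=np.float64(P)
    return np.c_[x+c*P[:,0]-s*P[:,1], y+s*P[:,0]+c*P[:,1], P[:,2]]
def fit(obs,q0):  # obs: list of (cam, P, uv)
    f=lambda q:np.concatenate([(proj(c,place(q,P))-uv).ravel() for c,P,uv in obs])
    r=least_squares(f,q0,loss="soft_l1"); return r.x,r.fun.reshape(-1,2)
E
python3 - <<'E'
from geo import *
T,S=camera_info("top"),camera_info("scene")
np.set_printoptions(precision=1,suppress=True)
cov=[(75,100,158),(75,-100,158),(-75,-100,158),(-75,100,158)]
oT=(T,cov+[(-120,49,144),(-120,-49,144),(220,-100,132)],np.array([(302,220),(597,262),(562,474),(265,436),(324,514),(488,535),(635,80)])/3+[20,75]-.33)
oS=(S,cov+[(-120,49,144),(-120,-49,144)],np.array([(361,447),(311,331),(395,299),(457,405),(465,374),(433,316)]))
for o in([oT],[oS],[oT,oS]):
    q,r=fit(o,[500,300,0.]); print("phot",q[:2],np.degrees(q[2])); print(r.T)
fc=[(0,-1e2,175),(0,1e2,175),(0,-1e2,45),(0,1e2,45)]
# face normal -x points to +y world-ish; left (y+) = end at larger world x?
def pf(sgn):
    P=np.float64(fc)*[1,sgn,1]
    pT=(T,P,np.array([(357,497),(124,78),(310,515),(95,135)])/5+[350,180]-.4)
    pS=(S,P,np.array([(103,315),(362,48),(123,525),(362,262)])/5+[245,120]-.4)
    return pT,pS
for s in(1,-1):
  a,b=pf(s)
  if s==1: b=(b[0],b[1],b[2][[1,0,3,2]])
  else: b=(b[0],b[1],b[2][[1,0,3,2]])
  for o in([a],[b],[a,b]):
    for q0 in(-1.,2.):
      q,r=fit(o,[450,0,q0]); print("panel",s,q[:2],np.degrees(q[2]),abs(r).max())
E
```

```text
phot [594.8 155. ] 8270.773539493877
[[ 0.7  0.  -0.2 -0.6  3.1 -3.2  0.1]
 [-0.2 -1.   1.1  0.1  0.7  0.4 -3.7]]
phot [598.3 157.2] 8269.952494270961
[[ 0.2 -1.3  0.2  1.2 -0.4 -0.1]
 [ 0.5 -5.5 -1.7  3.7 -2.9  2.6]]
phot [596.1 155.9] 7910.531990921506
[[ 0.5 -0.3 -0.8 -1.1  2.4 -3.9  0.1  2.  -0.9  0.1  2.1 -0.  -0.1]
 [-1.  -1.3  0.7 -0.7 -0.  -0.2 -4.  -1.  -6.1 -3.   1.3 -5.2  0.8]]
panel 1 [ 489.6 -309.1] -64.01054732586302 3.870552138673702
panel 1 [ 489.6 -309.1] 27295.989467213443 3.87054412583646
panel 1 [ 487.7 -309.9] -19861.38984695951 2.3293621301081657
panel 1 [ 487.7 -309.9] -11581.389844174539 2.3293628882325947
panel 1 [ 487.9 -309.5] -2222.170395351293 3.0355189144441965
panel 1 [ 487.9 -309.5] 24417.82959474223 3.0355106496661506
panel -1 [ 489.6 -309.1] 25675.9894555851 3.870550549665154
panel -1 [ 650.9 -316.8] 2758.5459775725594 164.81342185518534
panel -1 [ 487.7 -309.9] -17521.389845043886 2.329362614056606
panel -1 [ 487.7 -309.9] -25081.389843793324 2.32936290736896
panel -1 [ 487.9 -309.5] 26757.82959321057 3.0355093818813543
panel -1 [ 487.9 -309.5] -4202.170412297061 3.0355046299399078
```

```bash
cat >> geo.py <<'E'
def down(yaw): # tool down, tool y along yaw (rad)
    c,s=np.cos(yaw),np.sin(yaw); return np.array([[-s,c,0],[c,s,0],[0,0,-1.]]).T
E
python3 - <<'E'
from geo import *
from plant import *
np.set_printoptions(precision=1,suppress=True)
q=(595.5,155.5,np.radians(-9.4))
P=place(q,[(-110,0,330),(0,0,200),(75,0,310)])
for y in(q[2],q[2]+np.pi):
    for p in P: print(p,kinematics.inverse_kinematics(p,down(y)))
y=min((q[2],q[2]+np.pi),key=lambda y:abs(kinematics.inverse_kinematics(P[0],down(y))[5]))
print(monitor.current_tcp_rot(),y)
arm.move_ptp(P[0],down(y))
c=camera_info("wrist");im=snapshot("wrist");cv2.imwrite("pics/w1.png",im[:,:,::-1]);np.save("w1.npy",c,allow_pickle=True)
R=cv2.Rodrigues(c["rvec"])[0];print("cam at",-R.T@c["tvec"],R[2],monitor.current_ee_pos(),monitor.current_clock())
pr=place(q,[(-75,100,158),(-75,-100,158),(75,-100,158),(75,100,158),(-120,0,144)]);print(proj(c,pr))
E
```

```text
[487.  173.5 330. ] [15.5  9.6 83.4 -0.  87.  24.9]
[595.5 155.5 200. ] [11.2 27.  77.9 -0.  75.1 20.6]
[669.5 143.3 310. ] [ 9.  33.6 53.7 -0.  92.7 18.4]
[487.  173.5 330. ] None
[595.5 155.5 200. ] None
[669.5 143.3 310. ] NoneTraceback (most recent call last):
  File "<stdin>", line 8, in <module>
  File "<stdin>", line 8, in <lambda>
TypeError: 'NoneType' object is not subscriptable
```

```bash
python3 - <<'E'
from geo import *
from plant import *
np.set_printoptions(precision=1,suppress=True)
q=(595.5,155.5,np.radians(-9.4))
arm.move_ptp(place(q,[(-110,0,330)])[0],down(q[2]))
c=camera_info("wrist");im=snapshot("wrist");cv2.imwrite("pics/w1.png",im[:,:,::-1]);np.save("w1.npy",c,allow_pickle=True)
R=cv2.Rodrigues(c["rvec"])[0];print("cam at",-R.T@c["tvec"],R[2],monitor.current_ee_pos(),monitor.current_clock())
pr=place(q,[(-75,100,158),(-75,-100,158),(75,-100,158),(75,100,158),(-120,0,144)]);print(proj(c,pr))
E
```

```text
cam at [499.4 243.5 472.6] [-0.  -0.3 -1. ] [487.2 172.9 329.9] 2.7083
[[361.5  90.9]
 [354.8 320. ]
 [515.3 319.8]
 [552.9  90.5]
 [306.  212.1]]
```

View pics/w1.png

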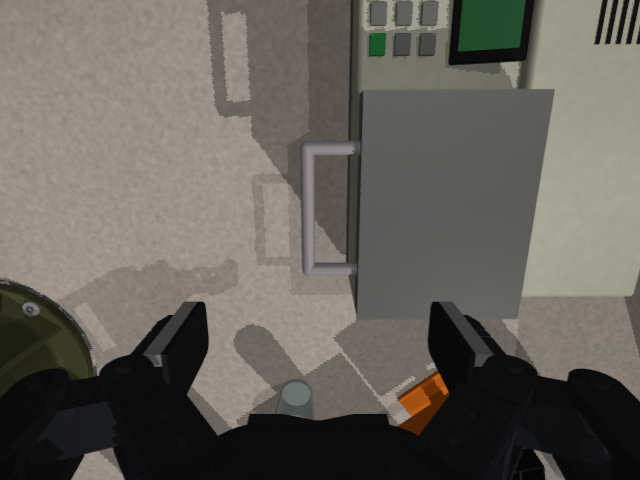

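The wrist view shows cover corners at (361,90), (357,320), (519,320) and (553,89), and the bar at (308,149)-(308,268). These match the prediction within 4 px. I'll refine the fit with them, then pinch the bar and swing the cover open along the arc.

```bash
cat > open.py <<'E'
from geo import *
from plant import *
np.set_printoptions(precision=1,suppress=True)
c=np.load("w1.npy",allow_pickle=True).item()
q,r=fit([(c,[(-75,100,158),(-75,-100,158),(75,-100,158),(75,100,158),(-120,49,144),(-120,-49,144)],
 np.array([(361.5,90),(357,320),(519,320),(553,89.5),(308,149),(308,269)]))],[595.5,155.5,-.164])
print(q,np.degrees(q[2]),r.T); np.save("phot.npy",q)
Rt=down(q[2])
def bar(th): # TCP for bar grasp at cover angle th
    return place(q,[(75-195*np.cos(th)+14*np.sin(th),0,130+195*np.sin(th)+14*np.cos(th)-17)])[0]
arm.line_to(bar(0)+[0,0,90],Rt,250)
if arm.line_to(bar(0),Rt,120,force_limit=12): raise SystemExit("contact")
claw.grab(40); print("gap",monitor.current_finger_gap(),monitor.current_ft_force(),monitor.current_clock())
if monitor.current_finger_gap()<.05: raise SystemExit("missed")
for th in np.linspace(0,1.66,15)[1:]:
    if arm.line_to(bar(th),Rt,110,force_limit=45): print("stop",th);break
    print(round(th,2),monitor.current_ft_force(),round(monitor.current_finger_gap(),3))
print(monitor.current_clock())
E
python3 open.py
```

```text
[596.8 155.7  -0.2] -8.984840843951343 [[ 0.7 -0.1 -1.4  0.8 -1.5  0.3]
 [ 1.   0.1 -1.1 -0.3  7.7 -5. ]]contact
```

```bash
python3 - <<'E'
from geo import *
from plant import *
np.set_printoptions(precision=1,suppress=True)
print(monitor.current_ee_pos(),monitor.current_ft_force(),monitor.current_torque(),monitor.current_clock())
q=np.load("phot.npy");print(place(q,[(-120,0,144)]))
c=camera_info("wrist");im=snapshot("wrist");cv2.imwrite("pics/w2.png",im[:,:,::-1])
print(proj(c,place(q,[(-120,55,144),(-120,-55,144),(-75,0,158)])))
E
```

```text
[479.5 174.7 144.6] [3.2 0.5 5.2] [ 0.1 -0.8  0.1] 3.9167
[[478.3 174.5 144. ]]
[[313.7 176.1]
 [314.5 415.6]
 [430.5 323.8]]
```

View pics/w2.png

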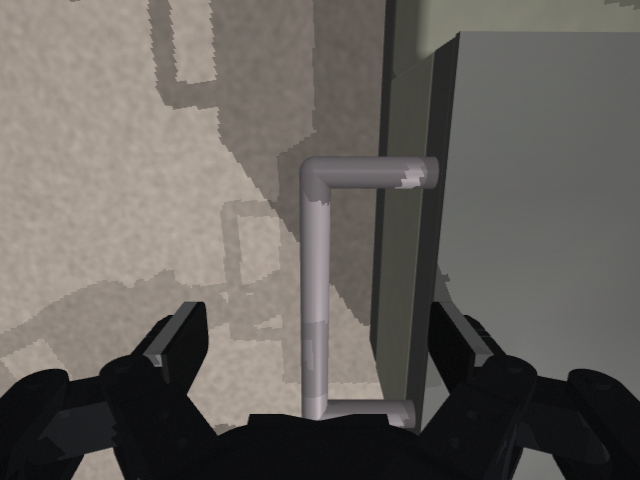

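The open rear finger came down on the cover edge: only 45 mm is free behind the bar and the finger's back reaches 57 mm. I'll raise, shift 15 mm forward, close gently on one side, then centre.

```bash
cat > grab1.py <<'E'
from geo import *
from plant import *
np.set_printoptions(precision=1,suppress=True)
q=np.load("phot.npy"); Rt=down(q[2]); ux=Rt[:,1]
def bar(th,dx=0): return place(q,[(75-195*np.cos(th)+14*np.sin(th)+dx,0,130+195*np.sin(th)+14*np.cos(th)-17)])[0]
st=lambda s:print(s,monitor.current_ee_pos(),monitor.current_ft_force(),round(monitor.current_finger_gap(),3),round(monitor.current_finger_force(),1),monitor.current_clock())
if __name__=="__main__":
    arm.line_to(monitor.current_ee_pos()+np.array([0,0,25]),Rt)
    arm.line_to(bar(0,-15)+[0,0,42],Rt)
    if arm.line_to(bar(0,-15),Rt,80,force_limit=10): st("contact"); raise SystemExit
    claw.grab(20); st("grab")
    for d in(-12,-9,-6,-3,0):
        arm.line_to(bar(0,d),Rt,40); st(d)
    claw.grab(40); st("grip")
E
python3 grab1.py
```

```text
grab [469.1 176.1 129.3] [39.6 -8.9 -6. ] 0.34 20.2 5.9083
-12 [472.5 175.6 129.6] [41.5 -8.8 -5.3] 0.258 21.4 6.1583
-9 [475.5 175.1 129.7] [42.6 -9.1 -5. ] 0.184 21.4 6.4083
-6 [477.8 174.8 129.4] [36.9 -8.6 -3.6] 0.129 23.0 6.6583
-3 [478.  174.7 129.2] [11.4 -5.1 10.6] 0.132 22.9 6.9083
0 [478.2 174.7 128.9] [-13.   -2.7  23. ] 0.13 24.2 7.1583
grip [478.2 174.7 128.9] [-12.4  -2.2  24.3] 0.125 39.1 7.375
```

```bash
python3 - <<'E'
from grab1 import *
for th in np.linspace(0,1.66,13)[1:]:
    if arm.line_to(bar(th),Rt,130,force_limit=40): st("stop");break
    st(round(th,2))
im=snapshot("scene");cv2.imwrite("pics/s2.png",im[:,:,::-1])
E
```

```text
0.14 [481.3 174.1 154.2] [-7.7  1.7  2.2] 0.124 39.5 7.7333
0.28 [488. 173. 180.] [-13.9   1.8   4. ] 0.12 39.6 8.0917
0.42 [498.2 171.4 205.1] [-22.8   1.2  11.4] 0.122 39.9 8.45
0.55 [512.  169.2 229.1] [-32.5  -0.3  22.8] 0.121 40.6 8.8083
0.69 [529.2 166.5 251.4] [-37.3  -3.1  33.2] 0.12 41.2 9.1667
0.83 [550.4 163.4 270.4] [-23.8  -1.5  30.7] 0.123 42.4 9.525
0.97 [573.4 159.6 285.4] [-12.7  -1.6  24.7] 0.116 42.6 9.8833
1.11 [597.6 155.6 296.9] [-6.9 -2.5 18.5] 0.124 42.7 10.2417
1.25 [623.1 151.4 304.8] [-2.3 -1.1 14. ] 0.127 42.9 10.6
1.38 [649.3 147.2 309.1] [-0.6 -2.  10.4] 0.121 43.1 10.9583
1.52 [676.  143.1 309.9] [ 1.8 -1.1  7.6] 0.12 43.2 11.3167
1.66 [702.7 138.7 307.4] [ 2.7 -0.9  8.3] 0.117 43.0 11.675
```

View pics/s2.png

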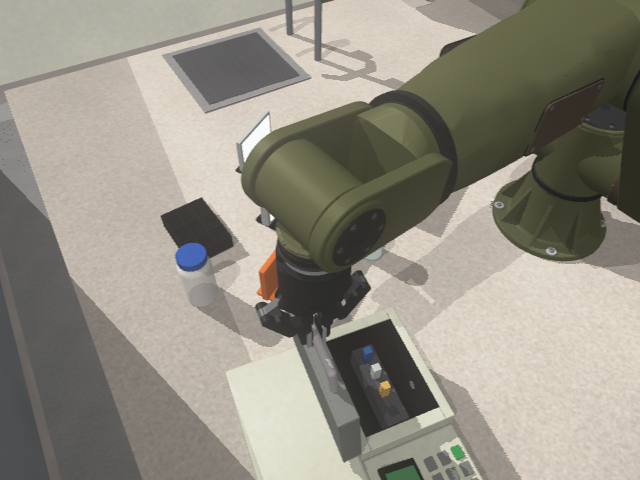

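The cover stands open. Blue shows at (368,352), the end of the row away from the control side (y=-48), then silver at (376,370) and gold at (384,388). I'll release the bar, retract, and hover over blue for a close look.

```bash
python3 - <<'E'
from grab1 import *
claw.ungrasp(); st("open")
p=np.array(monitor.current_ee_pos())
arm.line_to(p+[0,0,55],Rt,200)
arm.line_to(place(q,[(0,-48,360)])[0],Rt,250)
arm.line_to(place(q,[(0,-48,215)])[0],Rt,250)
arm.dwell(.2)
c=camera_info("wrist");im=snapshot("wrist");cv2.imwrite("pics/w3.png",im[:,:,::-1]);np.save("w3.npy",c,allow_pickle=True);st("hover")
print(proj(c,place(q,[(-5,-48,116),(-5,-16,116),(-5,16,116),(-60,-80,130),(-60,80,130),(60,80,130),(60,-80,130)])))
E
```

```text
open [701.8 139.2 306. ] [ 1.2 -1.  -0.1] 1.001 0.0 12.4417
hover [589.7 108.4 216.2] [-0.1  0.6 -0.3] 1.004 0.0 14.5917
[[308.9 240. ]
 [308.5 193. ]
 [308.2 142.4]
 [226.1 292.1]
 [205.8  22. ]
 [425.9  22. ]
 [406.4 291.9]]
```

View pics/w3.png

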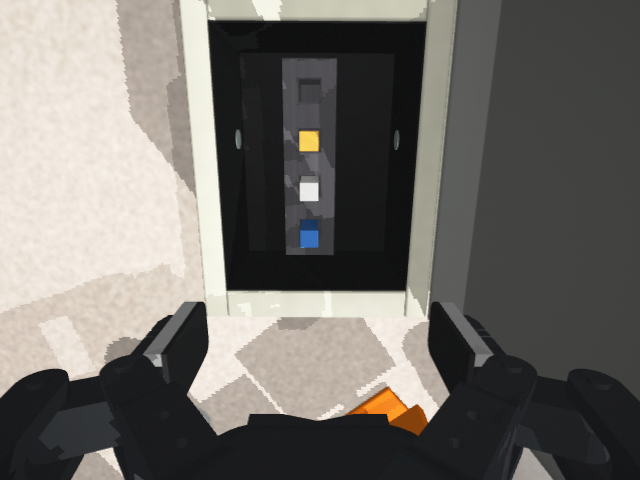

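The wrist view shows blue's top at (309,239), silver at (309,189), gold at (309,141) and the well edges at (209..425,22), all within about 1 mm of the model. I'll descend centred in the well (x=0), close gently, then shift to x=-5.

```bash
python3 - <<'E'
from grab1 import *
f=lambda x,z:place(q,[(x,-48,z)])[0]
loc=lambda:(np.array(monitor.current_ee_pos())[:2]-q[:2])@ux[:2]
arm.line_to(f(0,150),Rt,150)
if arm.line_to(f(0,95),Rt,60,force_limit=8): st("contact");raise SystemExit
st("down")
claw.grab(20); st("grab"); print(loc())
for x in(-2,-4,-5):
    arm.line_to(f(x,95),Rt,40); st(x); print(loc(),np.array(monitor.current_ft_force())@ux)
E
```

```text
down [589.6 108.4  95.4] [ 0.2 -0.3 -0.8] 0.999 0.0 16.2417
grab [586.7 109.   95.3] [-26.1   2.6  18.3] 0.15 20.3 16.9333
-2.732228668944024
-2 [586.  109.1  95.3] [-13.7   1.2  10.2] 0.146 21.6 17.1833
-3.4329319094660047 -13.733116493633224
-4 [585.3 109.1  95.2] [-4.2  0.8  6. ] 0.141 20.7 17.4333
-4.067719567295604 -4.272381678391378
-5 [584.7 109.1  95.2] [0.4 1.  3. ] 0.143 20.2 17.6833
-4.725685136726778 0.2686379506115361
```

```bash
python3 - <<'E'
from grab1 import *
claw.grab(40)
f=lambda z:place(q,[(-5,-48,z)])[0]
print(arm.line_to(f(135),Rt,60,force_limit=25)); st("up1")
arm.line_to(f(260),Rt,150); st("up2")
# hover pose in front of the panel, far off, for a look at panel with wrist
for yaw in(-62.5,117.5):
  for d,z in((140,290),(45,155)):
    a=np.radians(-62.5); p=np.array([488-d*np.cos(a),-309.5-d*np.sin(a),z])
    print(yaw,d,p,kinematics.inverse_kinematics(p,down(np.radians(yaw))))
c=camera_info("wrist");im=snapshot("wrist");cv2.imwrite("pics/w4.png",im[:,:,::-1])
E
```

```text
False
up1 [584.2 109.1 134.7] [ 0.  -0.  -0.7] 0.131 41.9 18.7167
up2 [584.1 109.1 258.9] [ 0.3  0.9 -1.2] 0.136 41.9 19.7
-62.5 140 [ 423.4 -185.3  290. ] [-28.2   3.4  95.6  -0.   81.1  34.3]
-62.5 45 [ 467.2 -269.6  155. ] [-33.9  20.2  93.9  -0.   66.   28.6]
117.5 140 [ 423.4 -185.3  290. ] [ -28.2    3.4   95.6   -0.    81.1 -145.7]
117.5 45 [ 467.2 -269.6  155. ] None
```

View pics/w4.png

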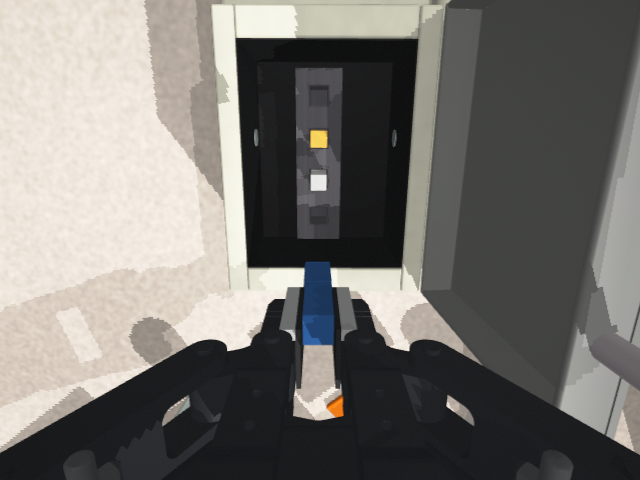

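Blue is held upright in the pads (305-331, 262-345), with silver and gold still in their slots. Next I'll carry it to a standoff from the panel and look at the panel to refine its pose.

```bash
python3 - <<'E'
from grab1 import *
a=np.radians(-62.5); d=140
arm.move_ptp(np.array([488-d*np.cos(a),-309.5-d*np.sin(a),290]),down(a)); arm.dwell(.2)
c=camera_info("wrist");im=snapshot("wrist");np.save("w5.npy",c,allow_pickle=True);st("hover")
print(proj(c,place((488,-309.5,a),[(0,y,z) for z in(175,45) for y in(-100,100)])))
cv2.imwrite("pics/w5.png",im[:,:,::-1])
E
```

```text
hover [ 423.7 -184.9  289.8] [ 0.2  0.2 -0.7] 0.134 41.9 21.275
[[495.  357.1]
 [537.1  84.8]
 [442.4 289.5]
 [462.  100. ]]
```

View pics/w5.png

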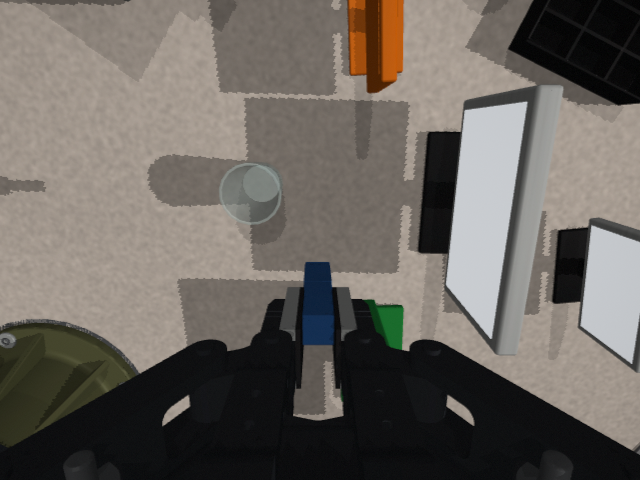

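The wrist view shows the lit panel at (446..535, 87..353), close to prediction, and the standard held upright at (317,300). I'll fit the yaw from the lit quad's corners.

```bash
python3 - <<'E'
from geo import *
im=cv2.imread("pics/w5.png"); c=np.load("w5.npy",allow_pickle=True).item()
m=(im.min(2)>190).astype(np.uint8); m[:,:430]=0; m[:,555:]=0; m=cv2.morphologyEx(m,cv2.MORPH_OPEN,np.ones((3,3)))
k=max(cv2.findContours(m,0,1)[0],key=cv2.contourArea)
quad=cv2.approxPolyN(k,4,ensure_convex=True)[0].astype(float); print(quad,cv2.contourArea(k))
Q=np.array(sorted(quad.tolist(),key=lambda p:p[1])) # top two: y+ ; bottom two: y-
up=sorted(Q[:2].tolist()); lo=sorted(Q[2:].tolist()) # left=low z
uv=np.array([lo[1],up[1],lo[0],up[0]])
f=lambda p:(proj(c,place(p[:3],[(0,sy*(100-p[3]),110+sz*(65-p[3])) for sz in(1,-1) for sy in(-1,1)]))-uv).ravel()
r=least_squares(f,[488,-309.5,-1.09,5]); print(r.x,np.degrees(r.x[2]),r.fun.round(1))
T,S=camera_info("top"),camera_info("scene"); P=[(0,s,z) for z in(175,45) for s in(-100,100)]
tp=np.array([(357,497),(124,78),(310,515),(95,135)])/5+[350,180]-.4; sp=np.array([(362,48),(103,315),(362,262),(123,525)])/5+[245,120]-.4
q2,_=fit([(c,P,np.array([(497,353),(535,87),(445,288),(464,102)])),(T,P,tp),(S,P,sp)],r.x[:3]); print("all",q2,np.degrees(q2[2]))
np.save("panel.npy",r.x[:3])
E
```

```text
[[491. 338.]
 [446. 284.]
 [465. 110.]
 [526. 102.]] 11189.0
[ 488.53165309 -309.13033802   -1.09166509   10.28804603] -62.54780213272154 [-0.2 -0.1  0.1 -0.   0.2  0.2 -0.2 -0. ]
all [ 487.63073169 -310.3892768    -1.07774034] -61.74997293124803
```

```bash
python3 - <<'E'
from grab1 import *
w=np.load("panel.npy"); R2=down(w[2]); g=lambda d,z:place(w,[(-d,0,z)])[0]
arm.line_to(g(47,290),R2,150)
arm.line_to(g(47,190),R2,150)
if arm.line_to(g(47,132),R2,80,force_limit=6): st("contact");raise SystemExit
arm.dwell(.4); st("there"); print(g(47,132),monitor.current_tcp_rot()-R2,np.abs(monitor.current_qd()).max())
s=snapshot("scene")[90:250,210:410];k=snapshot("wrist")
cv2.imwrite("pics/fin.png",np.hstack([cv2.resize(s,(400,320)),cv2.resize(k,(400,320))])[:,:,::-1])
E
```

```text
there [ 466.9 -267.4  132.1] [ 0.2  0.5 -0.6] 0.132 41.9 24.1333
[ 466.9 -267.4  132. ] [[-0.  0.  0.]
 [ 0.  0. -0.]
 [ 0.  0.  0.]] 0.08559297071349417
```

View pics/fin.png

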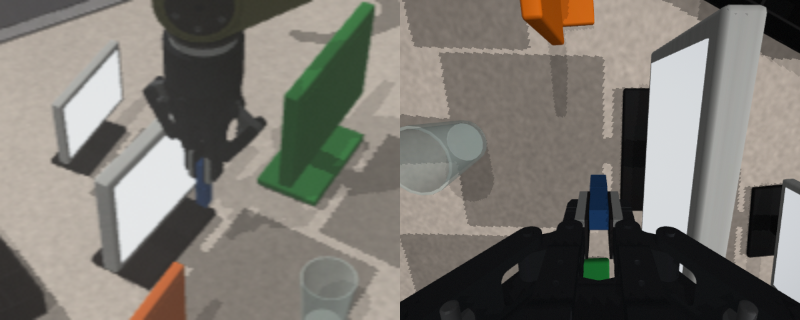

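The blue standard hangs upright and still in front of the lit face (wrist half, around (598,200)). It is clear of the panel and there is no contact force, so I'll hand the job in.

```bash
python3 -c "
from plant import *
arm.dwell(.3); print(ticket.finish_job())"
```

```text
the job is handed in; nothing more can be done
None
```

The job is handed in after about 25 s: the cover was left standing open, and the blue filter is held still and upright about 47 mm in front of the middle of the larger white light panel, glass facing it, with silver and gold still in their slots.

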